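# Set up the sharpening stone over the water trough

### The arm

A 6-joint arm with a two-finger parallel gripper is mounted at the origin on the work surface; the furniture and walls round the work are solid. World frame = base frame: x ahead of the robot, y to its left, z up, the work surface at z = 0. Lengths are in mm, angles in rad, forces in N, time in s.
With the tool pointing down it reaches from about 350 to 775 mm from the base axis. Payload 7.3 kg.
Tool frame: the origin (TCP) lies on the centre line of the jaws, within the pads' length; the fingertips stand bot.tip_reach ahead of it and the grasp point (between the pads) lies 6 mm ahead of it (bot.tip_reach is the distance from the TCP to the fingertips, in mm); z points along the fingers, y is the direction in which the jaws open and shut (so a half turn about z gives the same grasp; the last joint's range is limited). The gripper opens to 92 mm and grips with 3 to 60 N. Pads are 19 mm wide; open, the fingers measure 130 mm over their backs; the gripper's body (75 mm by 190 mm) begins 47 mm behind the grasp point.
Start: joints at [-1.296, 0.342, 1.524, -0, 1.275, -0.146], TCP at [214.481, -479.208, 251.741] pointing down, gripper open.
Joint ranges: [-2.53, 2.53], [-0.77, 2.02], [0.04, 2.7], [-1, 4.14], [0.28, 2.66], [-3.11, 3.11]. Speed limits (rad/s): [2.57, 2.57, 3.14, 3.14, 3.14, 3.14].

### API

Orientations are given as [roll, pitch, yaw] about the fixed x, y, z axes, in that order (R = Rz(yaw) Ry(pitch) Rx(roll)).
In Python, from plant import bot gives the robot as it stands.
- The arm moves only by the tool step_arm, never from a script. Its argument "deltas" is a list of rows, each a list of 6 numbers: the shift along the tool's x, y, z in mm, then the turn, a rotation vector about the tool's x, y, z in rad. A call has 1 to 5 rows; each row is the pose to reach, as a shift and turn from the pose commanded when the call began, along the tool's axes at that moment; what a row does not reach only later rows make up. A row lasts 1/12 s, in which the tool goes at most 41.7 mm and 7.16 degrees, less where a joint would pass 70% of its speed; a pose out of reach is approached as far as the arm can. A call with a gripper value outside its range is refused whole. "fingers" is the finger opening in mm, from 0 to 91.8, set as the call begins (left out, the last holds). The fingers move at their own pace and stop on an object; the grip force is fixed at half the most. Time passes only in rows, so rows that repeat a pose let the fingers close. It gives the time, the measured TCP pose, the force and the opening at its end, in the units of the state.
- bot.get_obs(): the state, without advancing time (a new reading comes with each control period).
- bot.capture(name): name is "scene" or "top" or "wrist"; returns a dict with "color" (420x560x3 uint8, red, green, blue), "fx", "fy", "cx", "cy" (pixels), "R" (3x3) and "t" (3): a world point X has camera coordinates R X + t. Camera axes: x right, y down, z forward; pixel columns grow to the right and rows downward; lengths in mm; the calibration is good to about 2 mm. A picture is of the moment at which its call begins. There is no depth.
- bot.close_job(): hands the job in, once; it reports no verdict.
Trained networks look in a picture, given as the dict that the camera call returned (one of the last four; its "shot" number tells which), for a name from the list of things; names that differ only in an ending like _2 or _b are one class to them, and where a whole thing is asked for, a point or a joint stands for the part that bears it (a point fixed in the world has none). Each returns a list of dicts, best first, with "p" (0 to 1); they miss things now and then, are a little off and sometimes report something else, mostly with a low value. They report only what shows in the picture. A call takes as long as a camera call.
- bot.boxes_of(query, picture): "rect" ([centre column, centre row, width, height] in pixels, round what is visible of it).
The state is a dict: "time": time; "joint_positions": joint angles; "dq": joint speeds; "tau": joint torques, N m; "tool_pos": TCP position; "tcp_rot": TCP orientation; "contact_force": force on the tool from outside, world axes, zero at the start; "moment": the same for the moment, N m; "grip_width": finger opening in mm.
Only numpy, scipy, OpenCV 4.12 (cv2) and the standard library are available. Lean on these libraries where they do the work, as an engineer would, in place of code of your own. Each camera call takes 0.05 s, during which the arm holds its last target. There are 200 camera calls.

### The job

Get the sharpening station ready for the scraper: lay the wooden stone holder squarely across the middle of the grey water trough, flat on both rims with its two battens down inside the trough, seat the whetstone flat in the holder's bed, and push the sliding stop up snug so that the stone is held between the two stops. The stone chips easily, so set it down rather than drop it, and leave the scraper, the roll of masking tape and the white paint pot where they are.

Things in the scene. Friction and masses are not known exactly. Their poses are not given: they have to be found in the camera images.
- trough: Fixed grey plastic water trough, an open, empty rectangular tub, inside 150 mm long (its x) and 160 mm wide (its y); walls 5 mm, 172 x 182 mm over the rim. Origin: centre of its underside; z up; flat rim at z = 80 mm. The holder spans its y, resting on the two rims at y = +-80 mm.
- trough_rim (a point): Middle of the trough's mouth, at rim height; axes as the trough's.
- holder: Loose stone holder of light wood, 0.39 kg: a board 64 mm wide (its x), 216 mm long (its y) and 18 mm thick on two cross battens 16 mm high, 56 mm long in x, outer faces at y = +-77.5 mm (2.5 mm to spare at each end between the trough's walls). Origin: centre between the battens' feet; z up; board from z = 16 to 34 mm. Grip it across its width at the middle.
- holder_underside (a point): Centre of the board's underside; axes as the holder's. It comes to rest at the height of the trough's rim.
- holder_bed (a point): Where the centre of the stone's underside belongs: on the bed (top of the board), at the holder's x = 0, y = +3, z = 34 mm. Side lips 6 mm high stand 53 mm apart, cut out over the middle 64 mm for the fingers. The fixed stop, 18 mm high, has its inner face 75 mm from here towards +y; the sliding stop is at the -y end.
- stop (a joint): Sliding stop of the holder, in m: 0 when its inner face is 150 mm (the stone's length) from the fixed stop; grows as it opens towards the holder's -y end (range -0.003 to 0.022, starts 0.008 to 0.018). It stays where it is left and takes about 3 N to slide.
- stop_top (a point): Middle of the top of the sliding stop, a wooden block 50 mm wide (holder's x), 12 mm thick (holder's y) and 18 mm high on the bed, 12 mm higher than the side lips. Axes as the holder's.
- whetstone: Loose grey whetstone, a plain block 50 mm wide (its x), 150 mm long (its y), 25 mm high, 0.42 kg, darker below and lighter on top. Origin: centre of its underside; z up. Seated in the bed it stands 19 mm above the side lips.
- scraper: Bystander: filling knife with an orange handle and a steel blade, 190 x 76 x 18 mm, lying on the shut lid of the wooden paint box in the middle of the table (lid top 111 mm above the table). Origin: centre of its underside.
- masking_tape: Bystander: roll of masking tape lying flat, 98 mm across, 25 mm high. Origin: centre of its underside.
- pot: Bystander: small white lidded paint pot, 58 mm across, 52 mm high, standing behind the paint box. Origin: centre of its underside.

How it is judged:
By the outcome, as a careful person would: the job done as asked, in the order asked, and still so for the second after the job is handed in, with the robot touching nothing.
It also fails if it takes over 62 s, if anything falls off the work surface, if the arm or the gripper's body presses on something with over 40 N, if the wrist force passes 120 N, or if a joint passes its speed limit or range.

## Working session

There is one attempt and no reset: what is moved stays moved. The work goes in short steps, Python scripts to look and compute and a tool call to move; the robot and the scene stay as the last step left them, time stands still between calls to the robot, and variables do not carry over. Pictures are saved under pics/ and viewed, about 8 in all and at most 12, crops included, and the job is handed in when it is done.

Besides the shell and the picture viewer there is one more tool, called after ">>>" as name(argument=value, ...) on one line, values as JSON. step_arm: Moves the arm, as the interface text tells. Its arguments: {"type":"object","properties":{"deltas":{"type":"array"},"fingers":{"type":"number"}},"required":["deltas"]}

```bash
mkdir -p pics; cat > h.py <<'E'
import numpy as np, cv2
from plant import bot
def px2w(c,u,v,z):
    R=np.array(c["R"]);t=np.array(c["t"]);o=-R.T@t
    d=R.T@np.array([(u-c["cx"])/c["fx"],(v-c["cy"])/c["fy"],1])
    return o+d*(z-o[2])/d[2]
def w2px(c,X):
    p=np.array(c["R"])@np.array(X,float)+np.array(c["t"])
    return np.array([c["fx"]*p[0]/p[2]+c["cx"],c["fy"]*p[1]/p[2]+c["cy"]])
def save(n,im): cv2.imwrite("pics/"+n,im[:,:,::-1])
E
python3 - <<'E'
from h import *
print(bot.tip_reach,bot.get_obs())
a=bot.capture("scene");b=bot.capture("top")
save("s0.png",a["color"]);save("t0.png",b["color"])
for c in(a,b):
    print({k:np.round(c[k],3).tolist() for k in c if k!="color"})
    for n in["trough","holder","stop","whetstone","scraper","masking_tape","pot"]:
        print(n,[(np.round(d["rect"]).tolist(),round(d["p"],2)) for d in bot.boxes_of(n,c)[:2]])
E
```

```text
25.0 {'time': 0.0, 'joint_positions': array([-1.29600274e+00,  3.42726932e-01,  1.52505142e+00,  1.30551026e-05,
        1.27539222e+00, -1.45997207e-01]), 'dq': array([ 9.45431477e-04, -5.00294988e-04, -6.11731399e-05,  9.31452802e-04,
       -2.24295721e-03, -1.04235542e-04]), 'tau': array([-8.98179969e-04, -4.31244171e+01, -2.44213843e+01,  7.16858706e-02,
        5.60895901e-02, -1.16764741e-04]), 'tool_pos': array([ 214.37349116, -478.81934332,  251.03074305]), 'tcp_rot': array([-3.14003334e+00, -2.41904960e-04,  4.20786792e-01]), 'contact_force': array([-0.72338264,  0.19972201, -0.49337931]), 'moment': array([-0.00228853,  0.03669989,  0.02601962]), 'grip_width': 91.9921525192907}
{'fx': 465.798, 'fy': 465.798, 'cx': 284.989, 'cy': 212.783, 'R': [[-0.859, -0.511, -0.007], [-0.378, 0.645, -0.664], [0.344, -0.568, -0.748]], 't': [472.157, 147.407, 992.388], 'shot': 1}
trough [([356.0, 137.0, 91.0, 67.0], 0.81)]
holder [([294.0, 313.0, 70.0, 102.0], 0.95)]
stop [([311.0, 268.0, 23.0, 18.0], 0.46), ([355.0, 139.0, 91.0, 62.0], 0.25)]
whetstone [([233.0, 257.0, 50.0, 61.0], 0.59)]
scraper [([316.0, 178.0, 86.0, 30.0], 0.65)]
masking_tape []
pot [([275.0, 166.0, 18.0, 21.0], 0.48)]
{'fx': 524.847, 'fy': 524.847, 'cx': 284.368, 'cy': 207.357, 'R': [[0.006, -1.0, 0.009], [-0.996, -0.007, -0.084], [0.084, -0.009, -0.996]], 't': [111.025, 456.158, 1354.518], 'shot': 2}
trough [([406.0, 210.0, 75.0, 73.0], 0.74)]
holder [([213.0, 247.0, 89.0, 33.0], 0.77)]
stop [([248.0, 243.0, 8.0, 16.0], 0.55)]
whetstone [([239.0, 177.0, 58.0, 27.0], 0.73)]
scraper [([315.0, 203.0, 60.0, 70.0], 0.77), ([211.0, 248.0, 86.0, 34.0], 0.64)]
masking_tape [([168.0, 166.0, 35.0, 37.0], 0.93)]
pot [([336.0, 156.0, 25.0, 20.0], 0.73)]
```

View pics/s0.png

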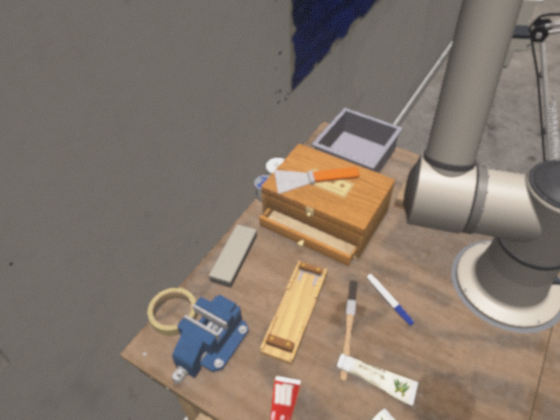

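View pics/t0.png

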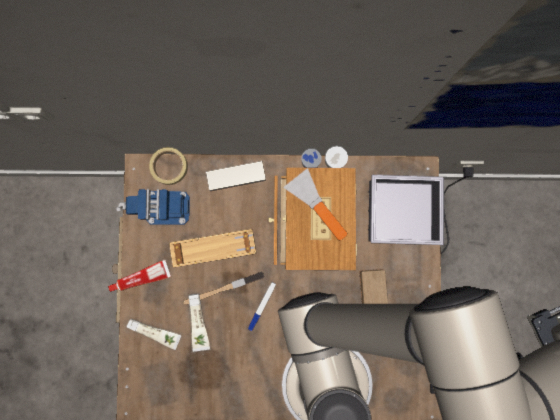

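The scene camera shows the holder at about (295,312), with the sliding stop at its far end (311,268). It also shows the stone at (233,255) and the trough at (357,138), beyond the paint box. In the top view they are at about (213,248), (236,176) and (406,210). World +y is to the left, so the holder's +y end points roughly towards world +y.

```bash
cat >> h.py <<'E'
def quad(c,mask,z,roi):
    m=np.zeros(mask.shape,np.uint8);x0,y0,x1,y1=roi;m[y0:y1,x0:x1]=mask[y0:y1,x0:x1]
    m=cv2.morphologyEx(m,cv2.MORPH_CLOSE,np.ones((5,5),np.uint8))
    n,l,s,_=cv2.connectedComponentsWithStats(m);i=1+np.argmax(s[1:,4])
    cs,_=cv2.findContours((l==i).astype(np.uint8),cv2.RETR_EXTERNAL,cv2.CHAIN_APPROX_NONE)
    P=np.array([px2w(c,u,v,z)[:2] for u,v in cs[0][:,0]],np.float32)
    return cv2.minAreaRect(P)
def T(): # commanded-like tool pose from measurement
    from scipy.spatial.transform import Rotation as Ro
    o=bot.get_obs(); return o["tool_pos"],Ro.from_euler("xyz",o["tcp_rot"]).as_matrix()
E
python3 - <<'E'
from h import *
c=bot.capture("top");im=c["color"].astype(int)
hsv=cv2.cvtColor(c["color"],cv2.COLOR_RGB2HSV)
print(quad(c,(im.min(2)>150).astype(np.uint8),25,(195,155,275,197)))
print("holder",quad(c,((hsv[...,2]>165)).astype(np.uint8),40,(163,222,262,275)))
print("trough",quad(c,((im[...,2]>110)&(abs(im[...,0]-im[...,2])<40)).astype(np.uint8),80,(362,165,450,255)))
print("stop",px2w(c,248,243,52))
print("scraper", px2w(c,315,203,120),"box corners",px2w(c,286,168,111),px2w(c,355,270,111))
big=np.hstack([cv2.resize(c["color"][150:280,160:290],None,fx=3,fy=3),cv2.resize(c["color"][150:280,345:455],None,fx=3,fy=3)])
save("t1.png",big)
E
```

```text
((538.6801147460938, 242.70677185058594), (48.914241790771484, 148.85313415527344), 11.355481147766113)
holder ((346.309814453125, 312.0158996582031), (79.26439666748047, 244.65452575683594), 14.19919490814209)
trough ((438.2283935546875, -200.68011474609375), (196.9223175048828, 205.1407012939453), 89.55176544189453)
stop [361.23645409 205.99395325  52.        ]
scraper [457.97254415  40.65883023 120.        ] box corners [544.63375602 111.4100663  111.        ] [296.74017895 -56.94835504 111.        ]
```

View pics/t1.png

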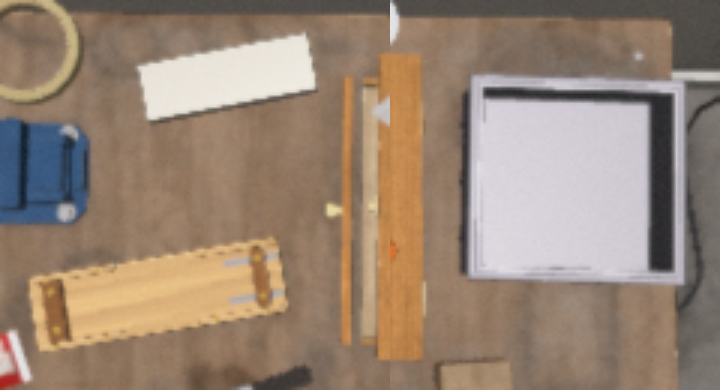

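The crop shows the stone centred at about (228,78) in the crop, tilted about 10°. The holder runs from (30,275) to (288,310), with the sliding stop at its right end, towards -y. The trough rim runs from (472,76) to (685,283) and is almost square to the world axes. The wrist camera will give better precision, so I'll fly over the trough first.

Tool axes now: x=(.91,.41), y=(.41,-.91).

```bash
python3 - <<'E'
from h import *
c=bot.capture("wrist");R=np.array(c["R"]);t=np.array(c["t"])
print("cam pos",-R.T@t,"fx",c["fx"],"fwd",R[2])
p,M=T()
for g in [(420,-210,330),(360,300,250),(470,-100,330)]:
    print(g,np.round(M.T@(np.array(g)-p)))
E
```

```text
cam pos [ 290.56340404 -445.9240132   384.8756262 ] fx 338.7051516311335 fwd [-0.28034165 -0.12593577 -0.95160325]
(420, -210, 330) [ 298. -162.  -78.]
(360, 300, 250) [ 451. -652.    2.]
(470, -100, 330) [ 388. -242.  -78.]
```

>>> step_arm(deltas=[[29,-10,-5,0,0,-0.12],[58,-20,-10,0,0,-0.24],[87,-30,-15,0,0,-0.36],[116,-40,-20,0,0,-0.48],[145,-50,-25,0,0,-0.6]])

```text
time: 1.32
tool_pos: [327.2, -373.3, 277.0]
tcp_rot: [3.141, 0.0, 1.026]
contact_force: [-0.2, -0.5, 0.3]
grip_width: 91.7
```

>>> step_arm(deltas=[[29,8,-5,0,0,-0.12],[58,16,-10,0,0,-0.24],[88,24,-15,0,0,-0.36],[117,33,-20,0,0,-0.48],[147,41,-25,0,0,-0.6]])

```text
time: 1.73
tool_pos: [439.1, -269.4, 302.1]
tcp_rot: [3.141, 0.0, 1.627]
contact_force: [0.5, -0.9, 0.3]
grip_width: 91.6
```

>>> step_arm(deltas=[[0,0,0,0,0,0],[0,0,0,0,0,0]])

```text
time: 1.9
tool_pos: [439.0, -269.5, 301.9]
tcp_rot: [3.141, 0.001, 1.623]
contact_force: [-0.6, -0.1, 0.1]
grip_width: 91.5
```

```bash
python3 - <<'E'
from h import *
c=bot.capture("wrist");save("w1.png",c["color"]);np.save("w1.npy",c,allow_pickle=True)
print(bot.get_obs()["tool_pos"],bot.get_obs()["tcp_rot"],[ (d["rect"],d["p"]) for d in bot.boxes_of("trough",c)])
E
```

```text
[ 438.21425955 -270.23125478  301.59011271] [-3.14114862e+00  3.38700132e-04  1.62075065e+00] [([296.8, 100.8, 187.3, 201.7], 0.62)]
```

View pics/w1.png

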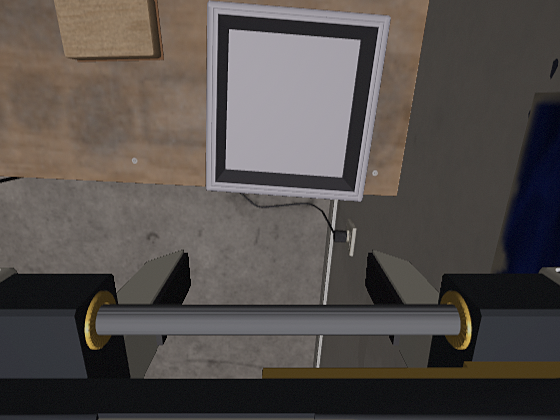

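The wrist view shows the whole trough rim, with corners at about (210,3), (389,16), (363,200) and (206,189). The dark inner walls stand out well against the bright rim.

```bash
python3 - <<'E'
from h import *
c=np.load("w1.npy",allow_pickle=True).item();im=c["color"].astype(int)
R=np.array(c["R"]);print("cam",-R.T@np.array(c["t"]))
dark=(im.max(2)<75).astype(np.uint8)
for roi in[(205,5,395,197)]:
    r=quad(c,dark,80,roi);print("inner",r)
for row in(60,100,150):print(row,[(x,im[row,x].tolist()) for x in list(range(202,232,3))])
lil=((im[...,2]-im[...,0]>4)&(im[...,2]>120)).astype(np.uint8)
print("outer",quad(c,lil,80,(195,0,400,210)))
for u,v in[(210,3),(389,16),(363,200),(206,189)]:print(px2w(c,u,v,80))
E
```

```text
cam [ 434.21934059 -186.68566009  434.93714997]
inner ((448.48297119140625, -195.5623321533203), (159.451171875, 150.0485076904297), 88.7703628540039)
60 [(202, [128, 107, 91]), (205, [130, 109, 90]), (208, [145, 142, 152]), (211, [172, 168, 174]), (214, [161, 157, 165]), (217, [80, 78, 84]), (220, [37, 36, 37]), (223, [38, 36, 39]), (226, [35, 32, 36]), (229, [174, 170, 177])]
100 [(202, [128, 111, 97]), (205, [127, 106, 90]), (208, [153, 149, 157]), (211, [166, 162, 169]), (214, [165, 161, 169]), (217, [40, 38, 42]), (220, [38, 37, 39]), (223, [38, 37, 39]), (226, [15, 13, 16]), (229, [168, 164, 172])]
150 [(202, [129, 111, 95]), (205, [126, 104, 83]), (208, [159, 155, 162]), (211, [127, 123, 129]), (214, [173, 168, 176]), (217, [32, 31, 34]), (220, [36, 36, 39]), (223, [36, 35, 38]), (226, [180, 176, 184]), (229, [166, 163, 170])]
outer ((448.39813232421875, -194.69888305664062), (181.10240173339844, 170.1674346923828), 88.7427978515625)
[ 367.9898817 -105.8038494   80.       ]
[ 534.11856846 -107.76019876   80.        ]
[ 533.09247953 -286.40583429   80.        ]
[ 362.00670037 -282.87111511   80.        ]
```

>>> step_arm(deltas=[[33,-1,-3,0,0,0],[66,-2,-6,0,0,0],[99,-3,-9,0,0,0],[132,-4,-9,0,0,0],[165,-4,-9,0,0,0]])

```text
time: 2.42
tool_pos: [424.9, -105.7, 310.7]
tcp_rot: [-3.141, 0.0, 1.617]
contact_force: [0.4, -0.3, 0.5]
grip_width: 91.7
```

>>> step_arm(deltas=[[33,-1,-3,0,0,0],[66,-2,-6,0,0,0],[99,-3,-9,0,0,0],[132,-4,-9,0,0,0],[165,-4,-9,0,0,0]])

```text
time: 2.83
tool_pos: [413.1, 58.9, 319.8]
tcp_rot: [3.141, 0.0, 1.617]
contact_force: [0.9, -0.0, 0.8]
grip_width: 91.8
```

>>> step_arm(deltas=[[33,-1,-3,0,0,0],[66,-2,-6,0,0,0],[99,-3,-9,0,0,0],[132,-4,-9,0,0,0],[165,-4,-9,0,0,0]])

```text
time: 3.25
tool_pos: [401.4, 223.6, 328.8]
tcp_rot: [3.141, 0.0, 1.617]
contact_force: [0.8, -0.8, -0.3]
grip_width: 91.8
```

>>> step_arm(deltas=[[0,0,0,0,0,0],[0,0,0,0,0,0]])

```text
time: 3.42
tool_pos: [401.4, 223.4, 328.2]
tcp_rot: [-3.141, 0.001, 1.621]
contact_force: [0.2, -0.4, -0.6]
grip_width: 91.7
```

```bash
python3 - <<'E'
from h import *
c=bot.capture("wrist");save("w2.png",c["color"]);np.save("w2.npy",c,allow_pickle=True)
print(bot.get_obs()["tool_pos"],bot.get_obs()["tcp_rot"])
for n in["holder","stop","whetstone"]:print(n,[ (np.round(d["rect"]),d["p"]) for d in bot.boxes_of(n,c)])
E
```

```text
[401.5575108  222.53408706 328.31580056] [-3.14091494e+00  9.87794243e-04  1.61999217e+00]
holder [(array([235.,  98.,  81., 189.]), 0.77), (array([394., 351.,  18.,  15.]), 0.28)]
stop [(array([248., 179.,  42.,  19.]), 0.64)]
whetstone [(array([383., 158.,  50., 118.]), 0.7)]
```

View pics/w2.png

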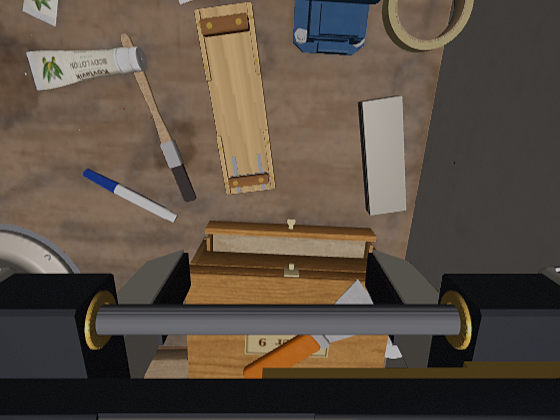

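The view shows the whole holder, with corners at about (195,9), (247,2), (275,189) and (227,195). The sliding stop is at (249,182), and the stone runs from (360,100) to (406,213).

```bash
python3 - <<'E'
from h import *
c=np.load("w2.npy",allow_pickle=True).item();im=c["color"].astype(int)
hsv=cv2.cvtColor(c["color"],cv2.COLOR_RGB2HSV)
print("stone",quad(c,((hsv[...,1]<50)&(im.min(2)>120)).astype(np.uint8),25,(345,85,425,225)))
H=(hsv[...,2]>150)&(hsv[...,1]>60)&(hsv[...,0]<35)
for z in(34,40):print("holder",z,quad(c,H.astype(np.uint8),z,(185,0,285,205)))
for z in(34,40):
  P=[px2w(c,*q,z)[:2] for q in[(195,9),(247,2),(275,189),(227,195)]];print(np.mean(P,0),[np.linalg.norm(P[i]-P[(i+1)%4]) for i in range(4)])
print("stop",px2w(c,248,179,52),"fixed",px2w(c,225,22,52))
m=(H*255).astype(np.uint8)[0:210,180:290]
save("m.png",np.hstack([cv2.resize(np.dstack([m]*3),None,fx=3.5,fy=2.8),cv2.resize(c["color"][0:210,180:290],None,fx=3.5,fy=2.8)]))
E
```

```text
stone ((539.0478515625, 240.25375366210938), (48.94278335571289, 148.96295166015625), 11.416064262390137)
holder 34 ((348.62518310546875, 296.9898681640625), (64.34925842285156, 216.4765167236328), 9.922566413879395)
holder 40 ((349.3024597167969, 297.11968994140625), (63.4456672668457, 213.43687438964844), 9.922557830810547)
[348.38555838 295.56011241] [np.float64(58.476827023135954), np.float64(215.6798111139609), np.float64(63.36337509523894), np.float64(216.32182745647194)]
[349.06624587 295.71005152] [np.float64(57.65573653351905), np.float64(212.6513868521935), np.float64(62.47367113335774), np.float64(213.28438845262892)]
stop [364.98548807 210.68868492  52.        ] fixed [336.18502061 382.33409868  52.        ]
```

View pics/m.png

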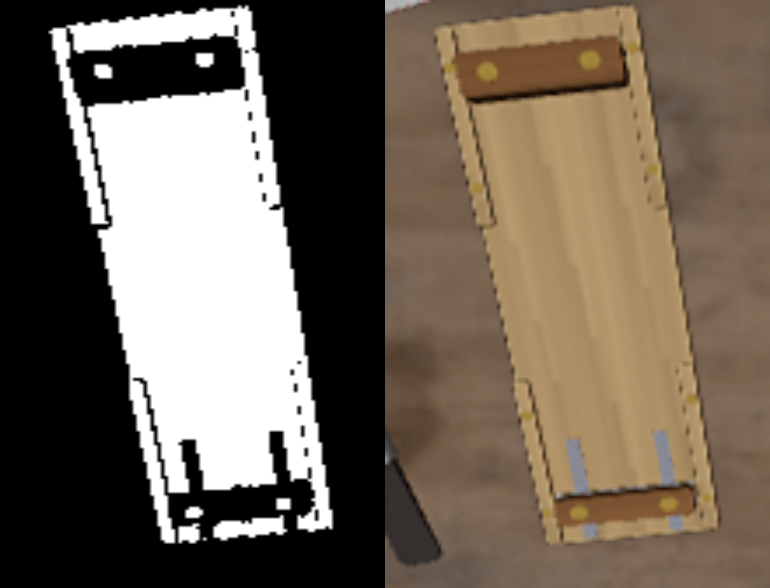

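The holder measures 64×216 mm, which matches its given size. Its centre is (348.7, 297.0) and its yaw 9.9°. I'll go above it, check the pose, then descend.

>>> step_arm(deltas=[[13,-8,33,0,0,-0.03],[26,-16,66,0,0,-0.06],[39,-25,99,0,0,-0.09],[52,-33,132,0,0,-0.12],[65,-41,165,0,0,-0.124]])

```text
time: 4.03
tool_pos: [357.3, 285.4, 162.7]
tcp_rot: [3.14, -0.0, 1.744]
contact_force: [1.0, 0.3, -0.9]
grip_width: 91.4
```

>>> step_arm(deltas=[[12,-9,33,0,0,0],[12,-9,33,0,0,0],[12,-9,33,0,0,0]])

```text
time: 4.28
tool_pos: [346.0, 295.4, 130.0]
tcp_rot: [-3.139, 0.002, 1.744]
contact_force: [-0.4, 0.5, 0.3]
grip_width: 91.7
```

```bash
python3 - <<'E'
from h import *
p,M=T();print(p,bot.get_obs()["tcp_rot"],M.T@(np.array([348.7,297.0,32])-p))
E
```

```text
[345.97829805 295.38457419 130.01163186] [-3.13852035e+00  1.58789433e-03  1.74440280e+00] [ 1.27663854  3.26093268 98.00017222]
```

>>> step_arm(deltas=[[1.5,3,25,0,0,0],[1.5,3,50,0,0,0],[1.5,3,75,0,0,0],[1.5,3,92,0,0,0],[1.5,3,98,0,0,0]])

```text
time: 4.7
tool_pos: [350.5, 297.7, 32.6]
tcp_rot: [3.141, 0.0, 1.743]
contact_force: [-0.0, 0.1, 0.3]
grip_width: 91.9
```

>>> step_arm(deltas=[[0,0,0,0,0,0],[0,0,0,0,0,0],[0,0,0,0,0,0],[0,0,0,0,0,0],[0,0,0,0,0,0]], fingers=40)

```text
time: 5.12
tool_pos: [349.6, 298.7, 33.8]
tcp_rot: [3.14, -0.001, 1.745]
contact_force: [0.8, -0.5, 6.3]
grip_width: 63.7
```

>>> step_arm(deltas=[[0,0,0,0,0,0],[0,0,-10,0,0,0],[0,0,-30,0,0,0]])

```text
time: 5.37
tool_pos: [347.6, 297.6, 61.6]
tcp_rot: [-3.137, 0.002, 1.745]
contact_force: [-0.5, -0.2, -3.6]
grip_width: 63.9
```

>>> step_arm(deltas=[[0,0,-32,0,0,0],[0,0,-64,0,0,0],[0,0,-96,0,0,0],[0,0,-128,0,0,0],[0,0,-160,0,0,0]])

```text
time: 5.78
tool_pos: [348.2, 298.1, 224.2]
tcp_rot: [-3.141, 0.0, 1.745]
contact_force: [0.7, 0.5, -3.6]
grip_width: 63.8
```

>>> step_arm(deltas=[[-25,1,0,0,0,0],[-58,2,0,0,0,0],[-92,3,0,0,0,0],[-126,4,0,0,0,0],[-160,4.5,0,0,0,0]])

```text
time: 6.2
tool_pos: [380.6, 140.3, 222.6]
tcp_rot: [-3.141, 0.0, 1.746]
contact_force: [1.0, -0.7, -4.4]
grip_width: 63.9
```

>>> step_arm(deltas=[[-34,1,0,0,0,0],[-68,2,0,0,0,0],[-102,3,0,0,0,0],[-136,4,0,0,0,0],[-170,4.5,0,0,0,0]])

```text
time: 6.62
tool_pos: [414.5, -26.5, 222.7]
tcp_rot: [-3.141, -0.0, 1.745]
contact_force: [1.1, 0.9, -3.4]
grip_width: 63.6
```

>>> step_arm(deltas=[[-34,1,0,0,0,0.04],[-68,2,0,0,0,0.08],[-102,3,0,0,0,0.12],[-136,4,0,0,0,0.16],[-172,4.5,0,0,0,0.195]])

```text
time: 7.03
tool_pos: [448.7, -194.8, 222.5]
tcp_rot: [-3.141, -0.001, 1.548]
contact_force: [1.5, 0.2, -3.3]
grip_width: 63.8
```

>>> step_arm(deltas=[[0,0,0,0,0,0],[0,0,0,0,0,0],[0,0,0,0,0,0]])

```text
time: 7.28
tool_pos: [448.5, -193.0, 222.2]
tcp_rot: [-3.14, -0.001, 1.55]
contact_force: [-0.3, 0.2, -4.3]
grip_width: 63.8
```

```bash
python3 - <<'E'
from h import *
P=[]
for i in range(4):
    c=bot.capture("top");o=bot.get_obs();P.append(np.r_[o["tool_pos"],o["tcp_rot"],o["contact_force"]])
print(np.round(P,2))
p,M=T();p=np.mean(P,0)[:3]
print(p,M.T@(np.array([448.4,-195.3,130])-p))
save("t3.png",cv2.resize(c["color"][140:290,330:480],None,fx=3.5,fy=3.5))
E
```

```text
[[ 4.4865e+02 -1.9254e+02  2.2237e+02 -3.1400e+00 -0.0000e+00  1.5500e+00
   3.4000e-01  8.6000e-01 -3.7300e+00]
 [ 4.4882e+02 -1.9237e+02  2.2257e+02 -3.1400e+00 -0.0000e+00  1.5500e+00
   7.9000e-01 -2.4000e-01 -3.7000e+00]
 [ 4.4896e+02 -1.9235e+02  2.2271e+02 -3.1400e+00 -0.0000e+00  1.5500e+00
  -9.0000e-01 -2.0000e-02 -4.8600e+00]
 [ 4.4909e+02 -1.9245e+02  2.2281e+02 -3.1400e+00 -0.0000e+00  1.5500e+00
   9.2000e-01 -4.9000e-01 -3.9400e+00]]
[ 448.87667581 -192.42372337  222.61355675] [-2.89927825 -0.40707052 92.61317163]
```

View pics/t3.png

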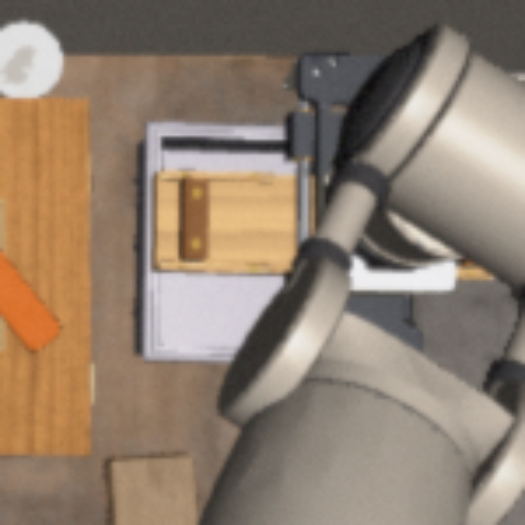

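The crop shows the holder hanging over the trough, with its fixed stop at (195,218), roughly square. The measured poses wander by about 1–2 mm, so I'll compare them with the commanded chain before lowering.

```bash
cat > chain.py <<'E'
import numpy as np
from scipy.spatial.transform import Rotation as Ro
L=[(145,-50,-25,-.6),(147,41,-25,-.6)]+[(165,-4,-9,0)]*3+[(65,-41,165,-.124),(12,-9,33,0),(1.5,3,98,0),(0,0,-30,0),(0,0,-160,0),(-160,4.5,0,0),(-170,4.5,0,0),(-172,4.5,0,.195)]
def chain(L,yaw=-1.296+.146+np.pi/2):
    p=np.array([214.481,-479.208,251.741]);R=Ro.from_euler("xyz",[np.pi,0,yaw]);out=[]
    for x,y,z,w in L:
        p=p+R.apply([x,y,z]);R=R*Ro.from_rotvec([0,0,w]);out.append(np.r_[p,R.as_euler("xyz")[2]])
    return np.array(out)
if __name__=="__main__": print(np.round(chain(L),2))
E
python3 chain.py; python3 - <<'E'
from h import *
c=bot.capture("wrist");R=np.array(c["R"]);print(-R.T@np.array(c["t"]),bot.get_obs()["tool_pos"])
E
```

```text
[[ 326.41 -374.34  276.74    1.02]
 [ 438.2  -270.45  301.74    1.62]
 [ 425.95 -105.85  310.74    1.62]
 [ 413.71   58.74  319.74    1.62]
 [ 401.47  223.33  328.74    1.62]
 [ 357.27  286.2   163.74    1.74]
 [ 346.33  296.46  130.74    1.74]
 [ 349.03  298.46   32.74    1.74]
 [ 349.03  298.46   62.74    1.74]
 [ 349.03  298.46  222.74    1.74]
 [ 381.16  141.66  222.74    1.74]
 [ 415.02  -25.    222.74    1.74]
 [ 449.23 -193.62  222.74    1.55]]
[ 450.33003451 -109.65093276  355.95800188] [ 449.18813593 -192.59273032  222.87948362]
```

>>> step_arm(deltas=[[0,-0.8,25,0,0,0],[0,-0.8,50,0,0,0],[0,-0.8,75,0,0,0],[0,-0.8,95,0,0,0],[0,-0.8,103,0,0,0]])

```text
time: 7.95
tool_pos: [447.2, -192.2, 117.4]
tcp_rot: [-3.138, -0.002, 1.551]
contact_force: [0.0, -0.3, -4.3]
grip_width: 63.9
```

>>> step_arm(deltas=[[0,0,2,0,0,0],[0,0,4,0,0,0],[0,0,6,0,0,0],[0,0,8,0,0,0],[0,0,10,0,0,0]])

```text
time: 8.37
tool_pos: [449.0, -193.9, 110.5]
tcp_rot: [3.14, 0.001, 1.55]
contact_force: [-0.4, -0.1, -3.9]
grip_width: 63.7
```

>>> step_arm(deltas=[[0,0,0,0,0,0]])

```text
time: 8.45
tool_pos: [448.5, -193.7, 110.0]
tcp_rot: [3.141, 0.0, 1.55]
contact_force: [-0.3, 0.9, -3.9]
grip_width: 63.8
```

>>> step_arm(deltas=[[0,0,2,0,0,0],[0,0,4,0,0,0],[0,0,6,0,0,0],[0,0,8,0,0,0],[0,0,10,0,0,0]])

```text
time: 8.87
tool_pos: [448.4, -193.6, 99.5]
tcp_rot: [-3.142, 0.0, 1.55]
contact_force: [-0.5, 0.1, -4.2]
grip_width: 63.8
```

>>> step_arm(deltas=[[0,0,1,0,0,0],[0,0,2,0,0,0],[0,0,3,0,0,0]])

```text
time: 9.12
tool_pos: [448.3, -193.6, 97.8]
tcp_rot: [3.142, 0.0, 1.55]
contact_force: [-9.3, 3.2, 20.8]
grip_width: 63.7
```

>>> step_arm(deltas=[[0,0,0.3,0,0,0],[0,0,0.3,0,0,0]])

```text
time: 9.28
tool_pos: [448.3, -193.6, 97.8]
tcp_rot: [3.141, 0.0, 1.55]
contact_force: [-6.1, 1.5, 11.5]
grip_width: 63.8
```

>>> step_arm(deltas=[[0,0,0,0,0,0],[0,0,0,0,0,0],[0,0,0,0,0,0],[0,0,0,0,0,0]], fingers=90)

```text
time: 9.62
tool_pos: [448.6, -193.7, 96.5]
tcp_rot: [3.141, 0.0, 1.55]
contact_force: [-0.1, -0.1, -0.7]
grip_width: 86.1
```

>>> step_arm(deltas=[[0,0,-10,0,0,0],[0,0,-40,0,0,0],[0,0,-80,0,0,0],[-20,0,-115,0,0,0],[-40,0,-150,0,0,0]])

```text
time: 10.03
tool_pos: [447.5, -233.3, 248.3]
tcp_rot: [3.141, 0.0, 1.552]
contact_force: [1.4, -0.4, -1.8]
grip_width: 90.0
```

>>> step_arm(deltas=[[-20,0,-30,0,0,0],[-40,0,-55,0,0,0],[-40,0,-55,0,0,0],[-40,0,-55,0,0,0]])

```text
time: 10.37
tool_pos: [446.9, -274.6, 302.2]
tcp_rot: [3.14, 0.002, 1.548]
contact_force: [-1.0, -0.2, -0.7]
grip_width: 90.1
```

```bash
python3 - <<'E'
from h import *
c=bot.capture("wrist");save("w3.png",c["color"]);np.save("w3.npy",c,allow_pickle=True)
print(bot.get_obs()["tool_pos"],bot.get_obs()["tcp_rot"])
for n in["holder","stop"]:print(n,[ (np.round(d["rect"]),d["p"]) for d in bot.boxes_of(n,c)])
hsv=cv2.cvtColor(c["color"],cv2.COLOR_RGB2HSV)
H=(hsv[...,2]>130)&(hsv[...,1]>60)&(hsv[...,0]<35)
print(quad(c,H.astype(np.uint8),98,(235,0,375,260)))
E
```

```text
[ 446.50993742 -273.49407912  300.82711152] [-3.14122312e+00 -6.09082754e-04  1.54899111e+00]
holder [(array([278., 106.,  75., 212.]), 0.94)]
stop [(array([277., 198.,  52.,  16.]), 0.73)]
((447.7496337890625, -206.54415893554688), (193.83499145507812, 64.74063110351562), 88.7583236694336)
```

View pics/w3.png

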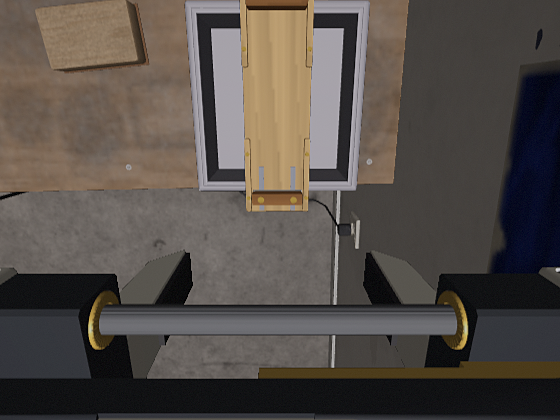

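The holder now spans the trough. Its board is centred at about (277,106) px and the sliding stop is at (277,198). Its yaw equals the trough's, and its -y end puts the centre at y≈-195.4.

```bash
cat >> chain.py <<'E'
L+=[(0,-.8,103,0),(0,0,10,0),(0,0,10,0),(0,0,3,0),(0,0,.3,0),(-40,0,-150,0),(-40,0,-55,0)]
def rel(L,goal):
    q=chain(L)[-1];R=Ro.from_euler("xyz",[np.pi,0,q[3]])
    return q,np.round(R.inv().apply(np.array(goal[:3])-q[:3]),2),round(-(goal[3]-q[3]),4)
E
python3 - <<'E'
from h import *
from chain import *
print(rel(L,[539.05,240.25,280,1.5708+.1993]))
c=np.load("w3.npy",allow_pickle=True).item();im=c["color"].astype(int)
print("stop inner",px2w(c,277,191,116),"outer",px2w(c,277,205,116))
for col in(270,285):print([(r,im[r,col].tolist()) for r in range(184,212,2)])
print("fixed inner bottom",px2w(c,277,9,98))
E
```

```text
(array([ 446.75162364, -273.58780835,  301.441     ,    1.54979633]), array([515.66,  81.49,  21.44]), np.float64(-0.2203))
stop inner [ 446.49865189 -276.97820308  116.        ] outer [ 446.16625101 -291.26306446  116.        ]
[(184, [180, 151, 109]), (186, [181, 152, 109]), (188, [186, 155, 108]), (190, [112, 110, 105]), (192, [62, 38, 18]), (194, [110, 73, 43]), (196, [126, 86, 51]), (198, [127, 86, 52]), (200, [133, 91, 55]), (202, [136, 94, 57]), (204, [141, 99, 60]), (206, [185, 156, 113]), (208, [184, 155, 112]), (210, [160, 130, 87])]
[(184, [182, 153, 110]), (186, [182, 153, 109]), (188, [187, 156, 110]), (190, [114, 111, 105]), (192, [60, 37, 20]), (194, [112, 77, 45]), (196, [127, 86, 50]), (198, [128, 88, 52]), (200, [133, 92, 55]), (202, [137, 95, 57]), (204, [140, 98, 59]), (206, [184, 156, 113]), (208, [181, 153, 110]), (210, [158, 128, 86])]
fixed inner bottom [ 450.24754357 -116.59698763   98.        ]
```

>>> step_arm(deltas=[[30,5,0,0,0,0],[65,10,0,0,0,0],[100,16,0,0,0,0],[136,21,0,0,0,0],[172,27,0,0,0,0]])

```text
time: 10.93
tool_pos: [476.6, -99.7, 300.1]
tcp_rot: [-3.139, -0.001, 1.55]
contact_force: [0.5, -0.4, 0.9]
grip_width: 89.7
```

>>> step_arm(deltas=[[34,5,0,0,0,0],[69,11,0,0,0,0],[103,16,0,0,0,0],[138,21,0,0,0,0],[172,27,0,0,0,0]])

```text
time: 11.35
tool_pos: [506.9, 71.8, 300.2]
tcp_rot: [-3.139, -0.0, 1.551]
contact_force: [0.5, -0.2, -0.7]
grip_width: 89.9
```

>>> step_arm(deltas=[[36,5,4,0,0,-0.05],[71,11,8,0,0,-0.1],[106,17,13,0,0,-0.15],[140,22,17,0,0,-0.2],[171.7,27.5,21.4,0,0,-0.22]])

```text
time: 11.77
tool_pos: [537.8, 243.0, 278.3]
tcp_rot: [-3.139, 0.0, 1.774]
contact_force: [0.6, -0.6, -0.8]
grip_width: 89.9
```

>>> step_arm(deltas=[[0,0,20,0,0,0],[0,0,55,0,0,0],[0,0,90,0,0,0],[0,0,125,0,0,0],[0,0,155,0,0,0]])

```text
time: 12.18
tool_pos: [536.7, 240.7, 121.4]
tcp_rot: [-3.137, 0.0, 1.771]
contact_force: [-0.2, -0.4, 0.2]
grip_width: 90.0
```

>>> step_arm(deltas=[[0,0,0,0,0,0],[0,0,0,0,0,0]])

```text
time: 12.35
tool_pos: [537.4, 240.4, 123.2]
tcp_rot: [-3.136, 0.001, 1.771]
contact_force: [-0.4, 0.4, 0.4]
grip_width: 89.9
```

```bash
cat >> chain.py <<'E'
L+=[(172,27,0,0),(172,27,0,0),(171.7,27.5,21.4,-.22),(0,0,155,0)]
E
python3 - <<'E'
from h import *
from chain import *
print(rel(L,[539.05,240.25,30,1.7701]));o=bot.get_obs();print(o["tool_pos"],o["tcp_rot"],o["joint_positions"])
c=bot.capture("wrist");save("w4.png",c["color"])
p=[np.round(w2px(c,[539.05+R*np.cos(.1993)-l*np.sin(.1993),240.25+R*np.sin(.1993)+l*np.cos(.1993),25])) for R in(-25,25) for l in(-75,75)];print(p)
im=c["color"].astype(int)
hsv=cv2.cvtColor(c["color"],cv2.COLOR_RGB2HSV)
print("stone",quad(c,((hsv[...,1]<50)&(im.min(2)>120)).astype(np.uint8),25,(190,50,370,270)))
E
```

```text
(array([539.06255759, 240.28710977, 125.041     ,   1.76979633]), array([-3.000e-02, -2.000e-02,  9.504e+01]), np.float64(-0.0003))
[537.35921017 240.42587435 123.19861069] [-3.13622323e+00  5.11355731e-04  1.77065831e+00] [ 2.90572659e-01  5.83755292e-01  1.50713250e+00 -2.62531606e-05
  1.05609853e+00  9.07250348e-02]
[array([249., 309.]), array([244., 113.]), array([312., 309.]), array([320., 113.])]
stone ((535.66162109375, 257.255615234375), (48.90293884277344, 113.80013275146484), 11.464995384216309)
```

View pics/w4.png

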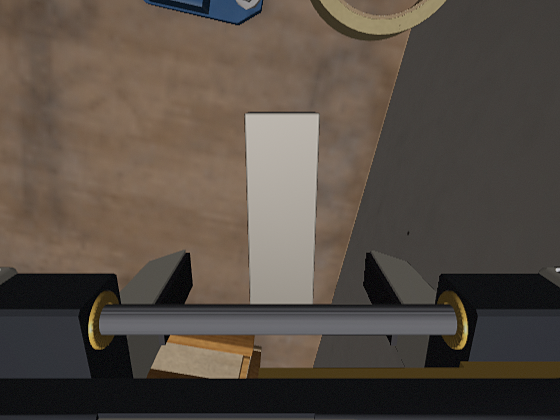

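The stone is centred between the jaws: its far edge lies on row 113 as predicted, between columns 246 and 319. I'll descend and grip.

>>> step_arm(deltas=[[0,0,25,0,0,0],[0,0,50,0,0,0],[0,0,75,0,0,0],[0,0,89,0,0,0],[0,0,94,0,0,0]])

```text
time: 12.82
tool_pos: [539.2, 240.5, 31.0]
tcp_rot: [3.142, 0.0, 1.77]
contact_force: [-0.4, 0.3, -0.4]
grip_width: 89.8
```

>>> step_arm(deltas=[[0,0,0,0,0,0],[0,0,0,0,0,0],[0,0,0,0,0,0],[0,0,0,0,0,0],[0,0,0,0,0,0]], fingers=25)

```text
time: 13.23
tool_pos: [539.7, 240.5, 32.2]
tcp_rot: [3.139, -0.0, 1.77]
contact_force: [0.7, 0.4, -0.8]
grip_width: 61.4
```

>>> step_arm(deltas=[[0,0,0,0,0,0],[0,0,0,0,0,0],[0,0,-10,0,0,0],[0,0,-30,0,0,0],[0,0,-50,0,0,0]])

```text
time: 13.65
tool_pos: [537.9, 239.9, 80.6]
tcp_rot: [-3.138, 0.0, 1.77]
contact_force: [-0.7, -0.6, -4.6]
grip_width: 49.5
```

```bash
cat >> chain.py <<'E'
L+=[(0,0,94,0),(0,0,-50,0),(0,0,-160,0)]
E
python3 - <<'E'
from chain import *
print(rel(L,[448.1,-196.3,240,1.5491]))
E
```

```text
(array([539.06255759, 240.28710977, 241.041     ,   1.76979633]), array([-409.99, -175.48,    1.04]), np.float64(0.2207))
```

>>> step_arm(deltas=[[0,0,-25,0,0,0],[0,0,-58,0,0,0],[0,0,-92,0,0,0],[0,0,-126,0,0,0],[0,0,-160,0,0,0]])

```text
time: 14.07
tool_pos: [538.1, 240.0, 242.5]
tcp_rot: [-3.14, 0.0, 1.77]
contact_force: [0.3, 0.6, -4.5]
grip_width: 49.7
```

>>> step_arm(deltas=[[-20,-8,0,0,0,0],[-48,-20,0,0,0,0],[-77,-33,0,0,0,0],[-107,-46,0,0,0,0],[-137,-58.5,0,0,0,0]])

```text
time: 14.48
tool_pos: [507.4, 93.2, 240.9]
tcp_rot: [-3.14, -0.0, 1.77]
contact_force: [0.6, -0.3, -4.8]
grip_width: 50.0
```

>>> step_arm(deltas=[[-28,-12,0,0,0,0],[-55,-24,0,0,0,0],[-82,-35,0,0,0,0],[-110,-47,0,0,0,0],[-137,-58.5,0,0,0,0]])

```text
time: 14.9
tool_pos: [477.3, -52.6, 241.0]
tcp_rot: [-3.14, -0.0, 1.77]
contact_force: [1.0, 0.3, -4.8]
grip_width: 49.8
```

>>> step_arm(deltas=[[-30,-12,0,0,0,0.05],[-60,-24,0,0,0,0.1],[-90,-38,0,0,0,0.15],[-118,-50,0,0,0,0.2],[-136,-58.5,1,0,0,0.2207]])

```text
time: 15.32
tool_pos: [446.9, -198.7, 240.2]
tcp_rot: [-3.141, 0.001, 1.545]
contact_force: [1.8, 0.1, -4.9]
grip_width: 49.7
```

>>> step_arm(deltas=[[0,0,20,0,0,0],[0,0,45,0,0,0],[0,0,70,0,0,0],[0,0,80,0,0,0],[0,0,80,0,0,0]])

```text
time: 15.73
tool_pos: [446.1, -195.2, 157.5]
tcp_rot: [-3.136, -0.003, 1.549]
contact_force: [-0.3, 0.7, -4.1]
grip_width: 49.8
```

```bash
cat >> chain.py <<'E'
L+=[(-137,-58.5,0,0)]*2+[(-136,-58.5,1,.2207),(0,0,80,0)]
E
python3 - <<'E'
from h import *
from chain import *
print(rel(L,[448.1,-196.3,129,1.5491]));o=bot.get_obs();print(o["tool_pos"],o["tcp_rot"],o["contact_force"])
c=bot.capture("wrist");save("w5.png",c["color"])
d=bot.capture("scene");save("s5.png",cv2.resize(d["color"][80:230,290:440],None,fx=3.5,fy=3.5))
for n in["whetstone","holder"]:print(n,[ (np.round(d["rect"]),d["p"]) for d in bot.boxes_of(n,c)])
E
```

```text
(array([ 448.07865039, -196.31588911,  160.041     ,    1.54909633]), array([2.000e-02, 2.000e-02, 3.104e+01]), np.float64(-0.0))
[ 446.07391446 -195.22686492  157.49344296] [-3.1357224  -0.0034856   1.54884631] [-0.34152276  0.71149919 -4.06366572]
whetstone [(array([277., 245., 126., 251.]), 0.73)]
holder [(array([284., 208., 126., 315.]), 0.66)]
```

View pics/w5.png

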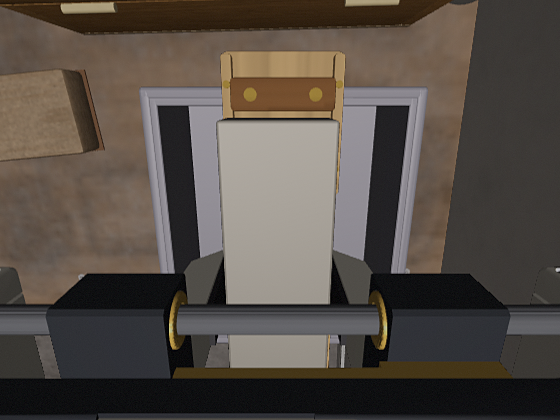

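```bash
python3 - <<'E'
from h import *
c=bot.capture("wrist")
for n,a,b,z in[("stone end top",(218,122),(338,121),154),("stop inner top",(231,110),(334,107),116),("holder end lips",(221,54),(344,54),104),("board end",(221,54),(344,54),98)]:
    A,B=px2w(c,*a,z),px2w(c,*b,z);print(n,(A+B)[:2]/2,np.linalg.norm(A-B))
E
```

```text
stone end top [ 450.11864101 -122.23526453] 48.19777405433147
stop inner top [ 452.57870437 -118.25189429] 51.99686224328051
holder end lips [453.26456806 -91.69443256] 63.24189950903172
board end [453.37284482 -91.00234709] 65.23649844901044
```

>>> step_arm(deltas=[[0,0,10,0,0,0],[0,0,18,0,0,0],[0,0,18,0,0,0],[0,0,18,0,0,0],[0,0,18,0,0,0]])

```text
time: 16.4
tool_pos: [448.3, -196.4, 142.4]
tcp_rot: [3.141, 0.0, 1.549]
contact_force: [0.5, 0.5, -4.6]
grip_width: 49.7
```

```bash
cat >> chain.py <<'E'
L+=[(0,0,18,0)]
E
python3 - <<'E'
from h import *
c=bot.capture("wrist");o=bot.get_obs();print(o["tool_pos"],o["tcp_rot"]);R=np.array(c["R"]);print(-R.T@np.array(c["t"]))
save("w6.png",cv2.resize(c["color"][20:220,180:380],None,fx=3,fy=3))
E
```

```text
[ 448.35340494 -196.44644344  142.48789741] [3.14090994e+00 4.95678218e-04 1.54922841e+00]
[ 449.64557858 -113.56453618  275.52483415]
```

View pics/w6.png

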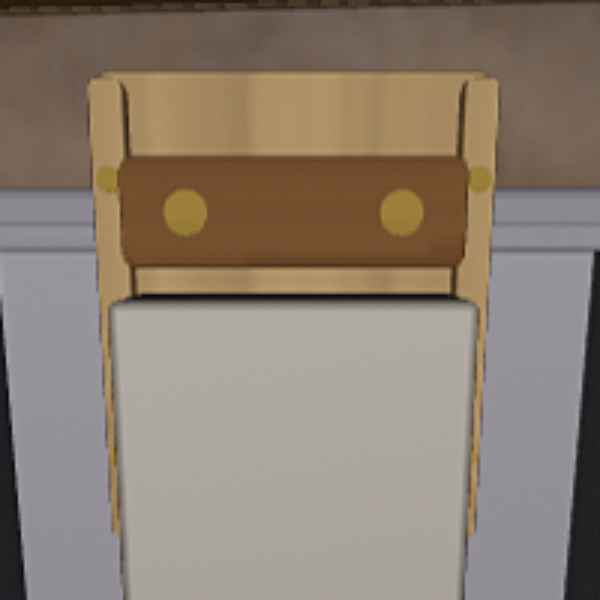

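```bash
python3 - <<'E'
from h import *
c=bot.capture("wrist")
f=lambda u,v:(180+u/3,20+v/3)
for n,a,b,z in[("stone end top",(112,303),(478,303),136),("stop inner top",(121,266),(466,264),116),("lips end",(89,80),(498,78),104),("board end",(103,72),(485,72),98)]:
    A,B=px2w(c,*f(*a),z),px2w(c,*f(*b),z);print(n,(A+B)[:2]/2,np.linalg.norm(A-B))
E
```

```text
stone end top [ 449.96948852 -121.87047313] 48.74573971010948
stop inner top [ 449.89433018 -117.50488219] 51.95252525089218
lips end [450.50160004 -90.41248522] 62.82180354612883
board end [450.63957867 -88.59380621] 60.608838952767464
```

The stone now lies centred on the stop to within 0.1 mm, with about 4 mm of gap. The earlier offset was the arm still settling. I'll lower it slowly.

>>> step_arm(deltas=[[0,0,2,0,0,0],[0,0,4,0,0,0],[0,0,6,0,0,0],[0,0,8,0,0,0],[0,0,9,0,0,0]])

```text
time: 16.92
tool_pos: [447.9, -196.2, 132.6]
tcp_rot: [-3.141, -0.0, 1.549]
contact_force: [-1.0, 0.5, -4.7]
grip_width: 50.0
```

>>> step_arm(deltas=[[0,0,0.7,0,0,0],[0,0,1.4,0,0,0],[0,0,2.1,0,0,0],[0,0,2.8,0,0,0]])

```text
time: 17.25
tool_pos: [448.1, -196.3, 130.2]
tcp_rot: [3.141, 0.0, 1.549]
contact_force: [-0.0, 0.0, -4.2]
grip_width: 50.1
```

>>> step_arm(deltas=[[0,0,0.3,0,0,0],[0,0,0.6,0,0,0],[0,0,0.6,0,0,0]])

```text
time: 17.5
tool_pos: [448.1, -196.3, 129.6]
tcp_rot: [3.142, 0.0, 1.549]
contact_force: [0.1, 0.3, -4.5]
grip_width: 49.6
```

>>> step_arm(deltas=[[0,0,0.4,0,0,0],[0,0,0.8,0,0,0],[0,0,0.8,0,0,0]])

```text
time: 17.75
tool_pos: [448.1, -196.4, 129.5]
tcp_rot: [3.141, 0.0, 1.549]
contact_force: [-3.5, 1.3, 5.1]
grip_width: 50.2
```

>>> step_arm(deltas=[[0,0,0.3,0,0,0],[0,0,0.3,0,0,0]])

```text
time: 17.92
tool_pos: [448.1, -196.3, 129.5]
tcp_rot: [3.141, 0.0, 1.549]
contact_force: [-3.6, 2.3, 7.7]
grip_width: 50.0
```

The force rose gently at z≈129.5, so the stone is seated. Next I'll release, rise, close the fingers and go behind the sliding stop.

>>> step_arm(deltas=[[0,0,0,0,0,0],[0,0,0,0,0,0],[0,0,0,0,0,0],[0,0,0,0,0,0]], fingers=70)

```text
time: 18.25
tool_pos: [448.3, -196.5, 128.5]
tcp_rot: [3.141, 0.0, 1.549]
contact_force: [-0.5, -0.8, -0.4]
grip_width: 68.6
```

>>> step_arm(deltas=[[0,0,-5,0,0,0],[0,0,-20,0,0,0],[0,0,-45,0,0,0],[0,0,-70,0,0,0],[0,0,-80,0,0,0]])

```text
time: 18.67
tool_pos: [449.2, -197.0, 211.9]
tcp_rot: [3.137, 0.003, 1.549]
contact_force: [1.5, -0.3, 0.0]
grip_width: 70.0
```

>>> step_arm(deltas=[[-25,0,0,0,0,0],[-55,0,0,0,0,0],[-90,0,0,0,0,0],[-117,0.4,0,0,0,0],[-117,0.4,0,0,0,0]], fingers=0)

```text
time: 19.08
tool_pos: [445.8, -318.0, 208.7]
tcp_rot: [3.14, 0.003, 1.546]
contact_force: [-0.4, 0.4, -0.8]
grip_width: 41.2
```

>>> step_arm(deltas=[[0,0,0,0,0,0],[0,0,0,0,0,0],[0,0,0,0,0,0],[0,0,0,0,0,0],[0,0,0,0,0,0]])

```text
time: 19.5
tool_pos: [446.2, -312.4, 208.8]
tcp_rot: [3.141, 0.0, 1.55]
contact_force: [-0.4, -0.3, -0.4]
grip_width: 7.9
```

>>> step_arm(deltas=[[0,0,0,0,0,0],[0,0,0,0,0,0],[0,0,0,0,0,0],[0,0,0,0,0,0],[0,0,0,0,0,0]])

```text
time: 19.92
tool_pos: [445.9, -313.3, 208.5]
tcp_rot: [3.142, 0.0, 1.549]
contact_force: [-0.1, -0.3, -0.7]
grip_width: 0.8
```

```bash
cat >> chain.py <<'E'
L+=[(0,0,9,0),(0,0,2.8,0),(0,0,.6,0),(0,0,.8,0),(0,0,.3,0),(0,0,-80,0),(-117,.4,0,0)]
E
python3 - <<'E'
from h import *
from chain import *
print(rel(L,[446.0,-313.5,131,1.5491]));o=bot.get_obs();print(o["tool_pos"],o["grip_width"])
c=bot.capture("wrist");np.save("w7.npy",c,allow_pickle=True);save("w7.png",c["color"])
for n in["whetstone","holder","stop"]:print(n,[ (np.round(d["rect"]),d["p"]) for d in bot.boxes_of(n,c)])
E
```

```text
(array([ 445.93985546, -313.29702244,  208.541     ,    1.54909633]), array([-2.000e-01,  6.000e-02,  7.754e+01]), np.float64(-0.0))
[ 445.94174444 -313.27184411  208.54233803] 0.7541301604171672
whetstone [(array([277.,  84.,  89., 163.]), 0.96)]
holder [(array([278., 102., 101., 200.]), 0.62), (array([276.,  89., 252., 178.]), 0.62)]
stop [(array([276., 181.,  77.,  24.]), 0.7)]
```

View pics/w7.png

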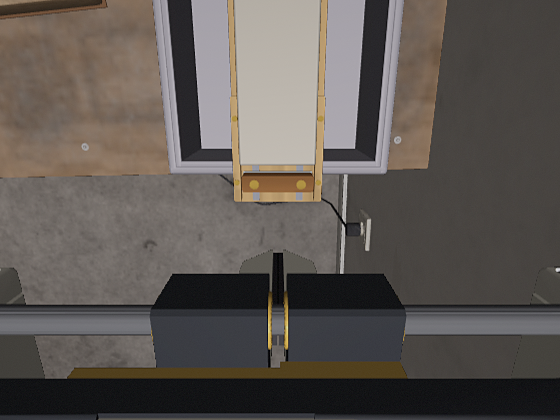

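The stone lies between the side lips (columns 236–321). The stop is at (276,182), with its face about 10 px beyond the stone's end. The closed fingers are behind the stop, so I'll lower them and push.

>>> step_arm(deltas=[[0,0,25,0,0,0],[0,0,50,0,0,0],[0,0,70,0,0,0],[0,0,77.5,0,0,0],[0,0,77.5,0,0,0]])

```text
time: 20.53
tool_pos: [445.1, -312.6, 129.3]
tcp_rot: [-3.139, -0.003, 1.549]
contact_force: [-0.2, -0.3, 0.6]
grip_width: 0.5
```

>>> step_arm(deltas=[[0,0,0,0,0,0],[2,0,0,0,0,0],[4,0,0,0,0,0],[6,0,0,0,0,0],[8,0,0,0,0,0]])

```text
time: 20.95
tool_pos: [446.4, -305.3, 131.8]
tcp_rot: [3.14, 0.001, 1.549]
contact_force: [-0.9, -0.2, -0.6]
grip_width: 0.2
```

>>> step_arm(deltas=[[1,0,0,0,0,0],[2,0,0,0,0,0],[3,0,0,0,0,0],[4,0,0,0,0,0],[5,0,0,0,0,0]])

```text
time: 21.37
tool_pos: [446.2, -300.8, 131.1]
tcp_rot: [3.141, 0.001, 1.549]
contact_force: [-0.4, -2.9, -0.2]
grip_width: 0.4
```

>>> step_arm(deltas=[[1,0,0,0,0,0],[2,0,0,0,0,0],[3,0,0,0,0,0],[4,0,0,0,0,0],[5,0,0,0,0,0]])

```text
time: 21.78
tool_pos: [446.4, -295.3, 131.1]
tcp_rot: [3.141, 0.0, 1.549]
contact_force: [-0.3, -2.5, 0.9]
grip_width: 0.6
```

>>> step_arm(deltas=[[1,0,0,0,0,0],[2,0,0,0,0,0],[3,0,0,0,0,0],[4,0,0,0,0,0]])

```text
time: 22.12
tool_pos: [446.5, -291.8, 131.1]
tcp_rot: [3.141, 0.001, 1.549]
contact_force: [-1.1, -4.7, -0.3]
grip_width: 0.0
```

>>> step_arm(deltas=[[0.5,0,0,0,0,0],[1,0,0,0,0,0],[1,0,0,0,0,0]])

```text
time: 22.37
tool_pos: [446.5, -290.8, 131.1]
tcp_rot: [3.141, 0.001, 1.549]
contact_force: [-1.0, -5.1, -0.7]
grip_width: 0.5
```

>>> step_arm(deltas=[[0.5,0,0,0,0,0],[1,0,0,0,0,0],[1,0,0,0,0,0]])

```text
time: 22.62
tool_pos: [446.5, -289.8, 131.1]
tcp_rot: [3.141, 0.001, 1.549]
contact_force: [-0.8, -5.2, -0.5]
grip_width: 0.5
```

>>> step_arm(deltas=[[0.4,0,0,0,0,0],[0.8,0,0,0,0,0],[0.8,0,0,0,0,0]])

```text
time: 22.87
tool_pos: [446.6, -289.1, 131.1]
tcp_rot: [3.141, 0.001, 1.549]
contact_force: [-0.5, -4.2, -0.5]
grip_width: 0.5
```

I need to know whether the holder itself is sliding, so I'll back off, rise and measure.

>>> step_arm(deltas=[[-4,0,0,0,0,0],[-10,0,0,0,0,0],[-10,0,-35,0,0,0],[-10,0,-75,0,0,0],[-5,0,-115,0,0,0]])

```text
time: 23.28
tool_pos: [445.8, -293.6, 246.6]
tcp_rot: [-3.14, -0.002, 1.548]
contact_force: [0.9, -0.8, -0.1]
grip_width: 0.2
```

>>> step_arm(deltas=[[10,0,-35,0,0,0],[18,0,-55,0,0,0],[18,0,-55,0,0,0],[18,0,-55,0,0,0],[18,0,-55,0,0,0]])

```text
time: 23.7
tool_pos: [446.4, -275.3, 299.9]
tcp_rot: [-3.14, -0.001, 1.549]
contact_force: [-0.2, -0.0, 0.5]
grip_width: 0.4
```

```bash
cat >> chain.py <<'E'
L+=[(0,0,77.5,0),(8,0,0,0),(5,0,0,0),(5,0,0,0),(4,0,0,0),(1,0,0,0),(1,0,0,0),(.8,0,0,0),(-5,0,-115,0),(18,0,-55,0)]
E
python3 - <<'E'
from h import *
from chain import *
print(chain(L)[-1],bot.get_obs()["tool_pos"])
c=bot.capture("wrist");np.save("w8.npy",c,allow_pickle=True);save("w8.png",c["color"])
for n in["whetstone","holder","stop"]:print(n,[ (np.round(d["rect"]),d["p"]) for d in bot.boxes_of(n,c)])
im=c["color"].astype(int)
# column profile along holder axis: print change points
for X in(440,455):
    print(X);last=None
    for y in np.arange(-95,-312,-0.8):
        u,v=w2px(c,[X+(y+195)*.0216,y,116]);
        if not(0<=v<420):continue
        q=im[int(round(v)),int(round(u))]
        if last is None or abs(q-last).max()>22: print(round(y,1),int(round(u)),int(round(v)),q.tolist())
        last=q
E
```

```text
[ 446.76005109 -275.50592191  301.041         1.54909633] [ 446.35100848 -275.27789472  299.87009771]
whetstone [(array([280.,  95.,  64., 180.]), 0.59)]
holder [(array([280., 107.,  77., 212.]), 0.97)]
stop [(array([277., 190.,  53.,  13.]), 0.57)]
440
-115.0 268 1 [109, 68, 34]
-115.8 268 2 [128, 120, 112]
-116.6 268 3 [182, 179, 171]
-268.6 270 183 [147, 132, 121]
-269.4 270 184 [129, 82, 44]
-278.2 270 193 [165, 128, 86]
-279.0 270 194 [187, 157, 113]
-296.6 270 211 [130, 111, 87]
-297.4 270 212 [99, 98, 98]
455
-115.0 287 0 [134, 91, 54]
-115.8 287 1 [106, 66, 33]
-116.6 287 3 [183, 178, 172]
-268.6 285 183 [145, 130, 118]
-269.4 285 184 [129, 83, 43]
-278.2 285 193 [166, 129, 85]
-279.8 285 194 [192, 162, 117]
-296.6 285 211 [135, 115, 92]
-298.2 285 212 [103, 100, 102]
```

```bash
cat > e.py <<'E'
from h import *
from scipy.ndimage import map_coordinates, gaussian_filter1d
def edges(c,Xs,z,y0,y1,ch):
    im=c["color"][...,ch].astype(float);ys=np.arange(y0,y1,.1);out=[]
    for X in Xs:
        uv=np.array([w2px(c,[X+(y+195)*.0216,y,z]) for y in ys])
        g=abs(np.gradient(gaussian_filter1d(map_coordinates(im,[uv[:,1],uv[:,0]],order=1),6)))
        k=np.argmax(g);w=slice(max(0,k-12),k+13);out.append((g[w]*ys[w]).sum()/g[w].sum())
    return round(np.median(out),2),round(np.std(out),2)
for n in("w3","w7","w8"):
    c=np.load(n+".npy",allow_pickle=True).item()
    mid=np.arange(434,462,2)
    print(n,"rim",edges(c,[385,390,395,400,500,505,510],80,-293,-280,2),"end",edges(c,mid,98,-309,-296,0),"stop outer",edges(c,mid,116,-294,-272,2) if n!="w8" else edges(c,mid,116,-284,-273,2),
    "stone -y end",edges(c,mid,123,-276,-262,2) if n!="w3" else "")
    if n=="w8": print("stone +y end z123",edges(c,mid,123,-121,-114.6,2),"x lips/stone:")
    im=c["color"]
E
python3 e.py
```

```text
w3 rim (np.float64(-284.23), np.float64(1.39)) end (np.float64(-302.62), np.float64(0.19)) stop outer (np.float64(-276.58), np.float64(0.22)) stone -y end 
w7 rim (np.float64(-284.1), np.float64(1.37)) end (np.float64(-303.12), np.float64(0.1)) stop outer (np.float64(-277.46), np.float64(0.19)) stone -y end (np.float64(-270.49), np.float64(1.68))
w8 rim (np.float64(-285.03), np.float64(1.42)) end (np.float64(-302.22), np.float64(0.17)) stop outer (np.float64(-278.55), np.float64(0.21)) stone -y end (np.float64(-266.85), np.float64(0.15))
stone +y end z123 (np.float64(-117.57), np.float64(0.18)) x lips/stone:
```

Stone and stop touch to within measurement error: stop-to-end gap 23.7 mm, against 24 when closed. A residual gap of up to about 1 mm at the fixed stop can't be ruled out, so I'll give one more gentle push.

>>> step_arm(deltas=[[-28,0,10,0,0,0],[-28,0,45,0,0,0],[-28,0,85,0,0,0],[-28,0,120,0,0,0],[-28,0,150,0,0,0]])

```text
time: 24.32
tool_pos: [445.1, -303.0, 147.9]
tcp_rot: [-3.139, -0.002, 1.548]
contact_force: [-0.9, 0.7, -0.8]
grip_width: 0.7
```

>>> step_arm(deltas=[[0,0,15,0,0,0],[0,0,20,0,0,0],[0,0,20,0,0,0],[5,0,20,0,0,0],[10,0,20,0,0,0]])

```text
time: 24.73
tool_pos: [447.0, -293.9, 132.3]
tcp_rot: [3.14, 0.002, 1.549]
contact_force: [-0.2, 0.3, 1.1]
grip_width: 0.6
```

>>> step_arm(deltas=[[2,0,0,0,0,0],[4,0,0,0,0,0],[4.5,0,0,0,0,0],[4.5,0,0,0,0,0]])

```text
time: 25.07
tool_pos: [446.8, -289.2, 131.8]
tcp_rot: [3.14, 0.001, 1.549]
contact_force: [0.4, -0.4, 0.6]
grip_width: 0.3
```

>>> step_arm(deltas=[[0.3,0,0,0,0,0],[0.5,0,0,0,0,0],[0.5,0,0,0,0,0]])

```text
time: 25.32
tool_pos: [446.8, -289.2, 131.4]
tcp_rot: [3.141, 0.001, 1.549]
contact_force: [1.0, -3.7, 2.5]
grip_width: 0.3
```

>>> step_arm(deltas=[[0.4,0,0,0,0,0],[0.4,0,0,0,0,0],[0.4,0,0,0,0,0]])

```text
time: 25.57
tool_pos: [446.8, -289.1, 131.4]
tcp_rot: [3.141, 0.002, 1.549]
contact_force: [-1.0, -5.7, 3.2]
grip_width: 0.3
```

>>> step_arm(deltas=[[0.4,0,0,0,0,0],[0.4,0,0,0,0,0],[0.4,0,0,0,0,0]])

```text
time: 25.82
tool_pos: [446.8, -289.1, 131.4]
tcp_rot: [3.14, 0.003, 1.549]
contact_force: [-0.8, -5.9, 1.9]
grip_width: 0.6
```

>>> step_arm(deltas=[[0.4,0,0,0,0,0],[0.4,0,0,0,0,0],[0.4,0,0,0,0,0]])

```text
time: 26.07
tool_pos: [446.8, -288.8, 131.4]
tcp_rot: [3.14, 0.003, 1.549]
contact_force: [-0.1, -6.6, 2.4]
grip_width: 0.2
```

>>> step_arm(deltas=[[0.4,0,0,0,0,0],[0.4,0,0,0,0,0],[0.4,0,0,0,0,0]])

```text
time: 26.32
tool_pos: [446.8, -288.4, 131.4]
tcp_rot: [3.14, 0.003, 1.549]
contact_force: [-0.2, -7.1, 0.8]
grip_width: 0.3
```

>>> step_arm(deltas=[[-4,0,0,0,0,0],[-10,0,0,0,0,0],[-10,0,-35,0,0,0],[-10,0,-75,0,0,0],[-5,0,-115,0,0,0]])

```text
time: 26.73
tool_pos: [445.6, -291.9, 246.2]
tcp_rot: [-3.139, -0.003, 1.548]
contact_force: [1.5, -0.1, 0.7]
grip_width: 0.3
```

>>> step_arm(deltas=[[10,0,-35,0,0,0],[20,0,-55,0,0,0],[20,0,-55,0,0,0],[20,0,-55,0,0,0],[20,0,-55,0,0,0]])

```text
time: 27.15
tool_pos: [446.3, -271.6, 299.7]
tcp_rot: [-3.14, -0.002, 1.549]
contact_force: [-0.8, -0.3, -0.1]
grip_width: 0.7
```

>>> step_arm(deltas=[[0,0,0,0,0,0],[0,0,0,0,0,0],[0,0,0,0,0,0]])

```text
time: 27.4
tool_pos: [446.5, -272.0, 299.8]
tcp_rot: [-3.14, -0.001, 1.549]
contact_force: [-0.8, -0.1, -0.1]
grip_width: 0.7
```

```bash
cat > chk.py <<'E'
from h import *
c=bot.capture("wrist");np.save("w9.npy",c,allow_pickle=True);save("w9.png",c["color"]);print(bot.get_obs()["tool_pos"])
import e
mid=np.arange(434,462,2)
print("w9 end",e.edges(c,mid,98,-309,-296,0),"stop outer",e.edges(c,mid,116,-284,-273,2),"stone -y",e.edges(c,mid,123,-274,-263,2),"stone +y",e.edges(c,mid,123,-121,-114.6,2))
for z,n in((98,"holder"),):
  hsv=cv2.cvtColor(c["color"],cv2.COLOR_RGB2HSV);im=c["color"].astype(int)
  print("stone",quad(c,((hsv[...,1]<50)&(im.min(2)>120)&(im[...,0]>im[...,2]+4)).astype(np.uint8),123,(250,0,312,190)))
  dark=(im.max(2)<75).astype(np.uint8)
g=lambda y,z,x0,x1:None
# left/right edges of board, stone rows
for r in(60,120,160):
    row=im[r];print(r,[(x,row[x].tolist()) for x in range(238,325) if abs(row[x]-row[x-1]).max()>25])
E
python3 chk.py
```

```text
[ 446.62406492 -272.00088606  300.059079  ]
w3 rim (np.float64(-284.23), np.float64(1.39)) end (np.float64(-302.62), np.float64(0.19)) stop outer (np.float64(-276.58), np.float64(0.22)) stone -y end 
w7 rim (np.float64(-284.1), np.float64(1.37)) end (np.float64(-303.12), np.float64(0.1)) stop outer (np.float64(-277.46), np.float64(0.19)) stone -y end (np.float64(-270.49), np.float64(1.68))
w8 rim (np.float64(-285.03), np.float64(1.42)) end (np.float64(-302.22), np.float64(0.17)) stop outer (np.float64(-278.55), np.float64(0.21)) stone -y end (np.float64(-266.85), np.float64(0.15))
stone +y end z123 (np.float64(-117.57), np.float64(0.18)) x lips/stone:
w9 end (np.float64(-301.8), np.float64(0.18)) stop outer (np.float64(-277.82), np.float64(0.2)) stone -y (np.float64(-266.17), np.float64(0.08)) stone +y (np.float64(-117.21), np.float64(0.17))
stone ((447.96893310546875, -191.80538940429688), (149.1930694580078, 49.07080078125), 88.78529357910156)
60 [(242, [133, 132, 146]), (243, [186, 157, 110]), (248, [129, 102, 63]), (249, [145, 142, 137]), (250, [200, 195, 188]), (307, [103, 101, 95]), (308, [170, 139, 96]), (314, [132, 129, 139]), (315, [175, 172, 182])]
120 [(245, [128, 117, 111]), (246, [185, 154, 108]), (250, [128, 113, 96]), (251, [182, 177, 172]), (305, [166, 163, 157]), (306, [104, 86, 64]), (307, [189, 158, 111]), (311, [155, 131, 103]), (312, [175, 173, 185])]
160 [(245, [129, 129, 144]), (246, [197, 175, 125]), (251, [101, 89, 76]), (252, [185, 181, 175]), (305, [54, 48, 41]), (306, [203, 178, 126]), (311, [137, 132, 140]), (312, [174, 172, 181])]
```

Stop-to-end gap is 24.0 mm, so the opening is about 0. The stone shows at its right size and height, parallel to the trough. I'll check the bystanders and hand in.

```bash
python3 - <<'E'
from h import *
for n in("scene","top"):
    c=bot.capture(n)
    for k in["scraper","masking_tape","pot","holder","whetstone"]:print(n,k,[(np.round(d["rect"]).tolist(),round(d["p"],2)) for d in bot.boxes_of(k,c)[:1]])
print(bot.close_job(), bot.get_obs()["time"])
E
```

```text
scene scraper []
scene masking_tape [([172.0, 314.0, 46.0, 51.0], 0.68)]
scene pot [([276.0, 166.0, 19.0, 18.0], 0.74)]
scene holder [([358.0, 134.0, 63.0, 59.0], 0.95)]
scene whetstone [([358.0, 128.0, 45.0, 45.0], 0.94)]
top scraper [([316.0, 204.0, 63.0, 74.0], 0.64)]
top masking_tape []
top pot [([336.0, 156.0, 25.0, 23.0], 0.65)]
top holder [([408.0, 210.0, 91.0, 26.0], 0.77)]
top whetstone [([412.0, 209.0, 64.0, 21.0], 0.9)]
the job is handed in; nothing more can be done
the job is handed in; nothing more can be done
```

The sharpening station is set up and the job is handed in, at about 28 s on the robot's clock. The holder lies across the trough with its battens inside, the stone is in its bed, and the sliding stop is pushed up against it.

- **Holder:** it is parallel to the trough, at the same yaw of about -1.2°. The last push slid it a little, so it sits about 1 mm off the middle towards the fixed-stop end. That is within its 2.5 mm play.
- **Stone:** I lowered it until the force rose gently, then released it. From above it measures 149 × 49 mm at seated height and lies parallel to the holder.
- **Sliding stop:** the gap from the stop to the holder's end measures 24.0 mm, which is the fully closed value. At about 7 N the stop, stone and holder moved together, so I take it as snug. The camera could not rule out a sub-millimetre gap at the fixed stop.
- **Scraper, tape and pot:** the pot was found in both final views, where it was at the start. The scraper was found only in the top view, about where it was at the start. The tape was found only in the scene view, which had missed it at the start, so I could not compare its position directly. The arm never went near it.
- **Disagreements:** the edge reading of the trough rim was noisy, so I did not rely on it for the final position. One early view showed the stone about 2.5 mm off to the side, which proved to be the arm still settling.

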